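# Stack the drained side dishes

## Robot

A 7-joint arm with a two-finger parallel gripper is mounted at the origin on the work surface. World frame = base frame: x ahead of the robot, y to its left, z up, the work surface at z = 0. Lengths are in m, angles in degrees, forces in N, time in s.
With the tool pointing down it reaches from about 0.35 to 0.775 m from the base axis. Payload 3.1 kg.
Tool frame: the origin (TCP) lies on the centre line of the jaws, within the pads' length; the fingertips stand 17 mm ahead of it and the grasp point (between the pads) lies 2 mm behind it (robot.tip_reach is the distance from the TCP to the fingertips, in m); z points along the fingers, y is the line along which they close (so a half turn about z gives the same grasp; the last joint's range is limited). The gripper opens to 85 mm and grips with 20 to 120 N. Pads are 22 mm wide; open, the fingers measure 114 mm over their backs; the gripper's body (76 mm by 85 mm) begins 54 mm behind the grasp point. The pads swing forward as they close: fully open they stand 13 mm farther back than shut.
Start: joints at [70.949, 17.813, 0.802, 86.603, -0.252, 75.585, -1.558], TCP at [0.158, -0.527, 0.248] pointing down, gripper open.
Joint ranges: [-154.91, 154.91], [-16.99, 109.72], [-72.82, 74.43], [7.12, 147.25], [-82.49, 262.49], [11.32, 116.49], [-174.64, 174.64]. Speed limits (degrees/s): [159.86, 159.86, 180, 180, 180, 180, 180].

## Interface

Orientations are given as [roll, pitch, yaw] about the fixed x, y, z axes, in that order (R = Rz(yaw) Ry(pitch) Rx(roll)).
In Python, from station import robot, fingers, vision, workorder, recognise gives the robot as it stands. Calls block until the motion is done:
- robot.move_to(position, orientation): joint-space move of the TCP to a pose.
- robot.line_to(position, orientation=None, velocity=0.15, f_stop=None): straight line of the TCP; orientation=None keeps the orientation; velocity is the mean speed in m/s. With f_stop (N) it stops when the force on the tool has changed by that much, and returns True; else False.
- robot.move_j(angles): joint-space move.
- fingers.gripper_to(opening, force=None): opening from 0.0 (shut) to 1.0 (fully open); force is the grip in N (None keeps the last); returns when the fingers have stopped.
- robot.pause(seconds).
- robot.inverse_kinematics(position, orientation): joint angles nearest the present ones, or None.
- vision.grab_frame(name): name is "scene" or "top"; returns the picture (480x640x3 uint8, red, green, blue); there is no depth.
- vision.calibration(name): a dict with "mtx" (3x3 intrinsics, pixels), "extrinsics" (4x4, takes a point from world to camera coordinates). Camera axes: x right, y up, looking along -z (the intrinsics and any distortion apply to the point x, -y, -z); pixel columns grow to the right and rows downward; lengths in m; the calibration is good to about 2 mm. A picture is of the moment at which its call begins. calibration takes no time and is no camera call.
A pose or a line that the arm cannot do raises robot.PlanningError and nothing moves.
- workorder.close_job(): hands the job in; it is judged then, once.
Trained networks look in the newest picture that a camera, given by its name, has taken for a name from the list of things; names that differ only in an ending like _2 or _b are one class to them, and where a whole thing is asked for, a point or a joint stands for the part that bears it (a point fixed in the world has none). Each returns a list of dicts, best first, with "p" (0 to 1); they miss things now and then, are a little off and sometimes report something else, mostly with a low value. They report only what shows in the picture. A call takes as long as a camera call. They do not tell look-alikes from the thing itself.
- recognise(label, camera): "rect" ([centre column, centre row, width, height] in pixels, round what is visible of it).
Readings, each from a call of its own:
- robot.current_time_s(): time.
- robot.current_joint_positions(): joint angles.
- robot.current_dq(): joint speeds.
- robot.current_joint_torque(): joint torques, N m.
- robot.current_tool_pos(): TCP position.
- robot.current_eef_rot(): TCP orientation.
- robot.current_contact_force(): force on the tool from outside, world axes, zero at the start.
- robot.current_torque(): the same for the moment, N m.
- robot.current_finger_gap(): opening from 0.0 (shut) to 1.0 (fully open).
- robot.current_gripper_force(): force on a finger pad.
Only numpy, scipy, OpenCV 4.12 (cv2) and the standard library are available. Lean on these libraries where they do the work, as an engineer would, in place of code of your own. Each camera call takes 0.05 s, during which the arm holds its last target. There are 200 camera calls.

## Task

The two rectangular side dishes draining on the sloping rack are dry: pile them, open side up, on the wide dish that already lies on the wooden board, first the medium one and then the narrow one on top of it. Make it a neat pile, every dish lying flat, centred and square on the one below with the ends flush, and lower the dishes gently rather than dropping them. Leave the wide dish where it lies and do not disturb the jar, strainer, rice paddle or cup.

Things in the scene. Friction and masses are not known exactly. Their poses are not given: they have to be found in the camera images.
- rack: Fixed grey plastic draining rack, 306 mm wide (own y). Its floor rises at 28 degrees towards own +x from a foot 60 mm to -x of the origin and 26 mm above the ledge, 130 mm up the slope. A lip across the foot stands 12 mm out of it; dividers 6 mm thick, 10 high at y = -150, 0, 150 mm make two bays; a dish is within 8 mm of y = -75 or 75. Origin: on the ledge under its middle.
- board: Fixed wooden board lying flat, 190 x 150 mm, 12 mm thick; the wide dish lies on it. Origin: centre of its underside, on the ledge.
- dish_wide: Wide white ceramic side dish: flat slab 110 mm long (own x), 70 wide (y), 20 high (z, out of its open side), upright sides, flat underside, recess 6 mm deep in its top inside a rim (16 mm broad at the ends, 6 at the sides), about 260 g. Origin: centre of underside. It lies flat on the board, open side up, loose, and is the bottom of the pile.
- dish_medium: Medium white ceramic side dish: flat slab 110 mm long (own x), 60 wide (y), 20 high (z, out of its open side), upright sides, flat underside, recess 6 mm deep in its top inside a rim (16 mm broad at the ends, 6 at the sides), about 220 g. Origin: centre of underside. Starts in either bay of the rack, on the 28 degree slope, lower end on the lip: x up the slope, z out of the slope.
- dish_narrow: Narrow white ceramic side dish: flat slab 110 mm long (own x), 44 wide (y), 20 high (z, out of its open side), upright sides, flat underside, recess 6 mm deep in its top inside a rim (16 mm broad at the ends, 6 at the sides), about 170 g. Origin: centre of underside. Starts in either bay of the rack, on the 28 degree slope, lower end on the lip: x up the slope, z out of the slope.
- jar: Bystander: clear glass jar with a hinged swing-top lid and wire bail, 90 mm across, 139 mm high. Origin: centre of its underside.
- strainer: Bystander: round green plastic strainer basket, 150 mm across the rim, 68 mm high. Origin: centre of its underside.
- paddle: Bystander: wooden rice paddle lying flat, about 193 mm long, 66 mm across the round blade, 10 mm thick. Own x runs along it towards the blade; origin on its underside, about 100 mm from the handle's end.
- cup: Bystander: plain steel cup, 72 mm across, 80 mm high. Origin: centre of its underside.
Not all that is in view belongs to the job. What is shaped like the dish_wide but pink is not meant. Leave any black look-alike of the dish_narrow alone.

How it is judged:
By the outcome, as a careful person would: the job done as asked, in the order asked, and still so for the second after the job is handed in, with the robot touching nothing.
It also fails if it takes over 64 s, if anything falls off the work surface, if the arm or the gripper's body presses on something with over 40 N, if the wrist force passes 120 N, or if a joint passes its speed limit or range.

## Working session

There is one attempt and no reset: what is moved stays moved. The work goes in short steps, each a Python script; the robot and the scene stay as the last script left them, time stands still between calls to the robot, and variables do not carry over. Pictures are saved under pics/ and viewed, at most 10 in all, crops included, and the job is handed in when it is done.

```bash
mkdir -p pics; ls
python3 - <<'E'
from station import robot, fingers, vision, workorder, recognise
import cv2, numpy as np
np.set_printoptions(precision=4,suppress=True)
for c in ("scene","top"):
    im=vision.grab_frame(c); cv2.imwrite(f"pics/{c}0.png",im[:,:,::-1])
    k=vision.calibration(c); print(c,k)
    for l in ("rack","board","dish_wide","dish_medium","dish_narrow","jar","strainer","paddle","cup"):
        print(l,[(np.round(d["rect"]).astype(int).tolist(),round(d["p"],2)) for d in recognise(l,c)])
E
```

```text
pics
scene {'mtx': array([[447.3595,   0.    , 314.2093],
       [  0.    , 447.3595, 242.9721],
       [  0.    ,   0.    ,   1.    ]]), 'extrinsics': array([[ 0.6652,  0.7467,  0.0043, -0.3144],
       [-0.6407,  0.5678,  0.5168,  0.3594],
       [ 0.3835, -0.3465,  0.8561, -1.2426],
       [ 0.    ,  0.    ,  0.    ,  1.    ]])}
rack [([425, 190, 141, 97], 0.75)]
board [([246, 301, 95, 106], 0.67)]
dish_wide [([186, 234, 42, 49], 0.86), ([130, 296, 62, 55], 0.82), ([237, 295, 54, 61], 0.7)]
dish_medium [([448, 164, 48, 23], 0.86)]
dish_narrow [([398, 187, 45, 28], 0.84), ([349, 156, 27, 38], 0.59)]
jar [([423, 285, 55, 59], 0.97)]
strainer [([468, 250, 72, 71], 0.65)]
paddle [([331, 373, 70, 90], 0.87)]
cup [([316, 185, 34, 40], 0.82)]
top {'mtx': array([[571.7307,   0.    , 304.5931],
       [  0.    , 571.7307, 242.1779],
       [  0.    ,   0.    ,   1.    ]]), 'extrinsics': array([[-0.0255, -0.9997, -0.0032, -0.0285],
       [ 0.9982, -0.0257,  0.0543, -0.5613],
       [-0.0543, -0.0018,  0.9985, -1.3288],
       [ 0.    ,  0.    ,  0.    ,  1.    ]])}
rack [([180, 237, 137, 74], 0.77)]
board [([394, 250, 77, 89], 0.71)]
dish_wide [([394, 349, 38, 53], 0.88), ([472, 323, 32, 51], 0.63), ([401, 258, 30, 45], 0.6), ([376, 157, 30, 79], 0.2)]
dish_medium [([142, 236, 30, 47], 0.56), ([376, 157, 32, 74], 0.36)]
dish_narrow [([205, 323, 45, 36], 0.84), ([210, 244, 26, 51], 0.61)]
jar [([209, 244, 22, 44], 0.74), ([273, 153, 42, 47], 0.73), ([144, 235, 32, 49], 0.7)]
strainer [([212, 154, 70, 68], 0.72)]
paddle [([375, 156, 29, 75], 0.71)]
cup [([270, 302, 31, 31], 0.75)]
```

View pics/top0.png

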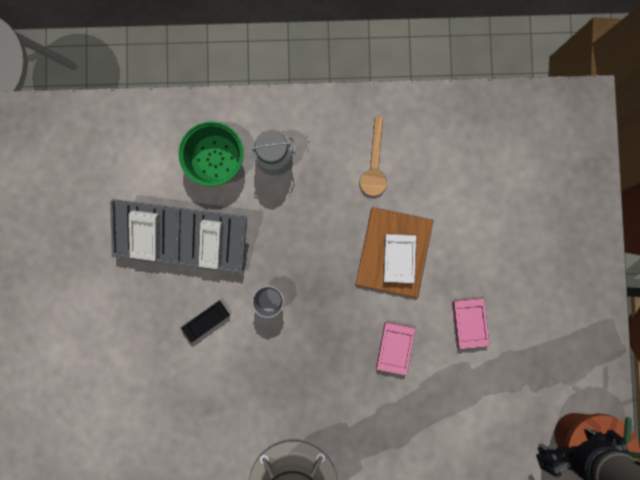

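View pics/scene0.png

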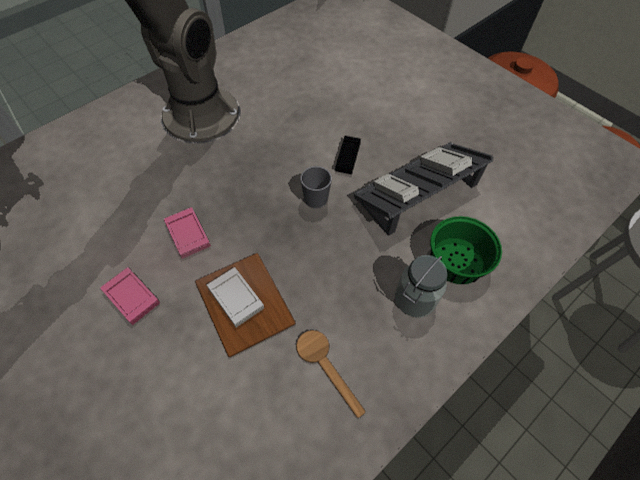

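```bash
cat > h.py <<'E'
from station import robot, fingers, vision, workorder, recognise
import cv2, numpy as np
from scipy.optimize import least_squares
from scipy.spatial.transform import Rotation as Ro
np.set_printoptions(precision=4,suppress=True)
L={"w":(.110,.070,.020),"m":(.110,.060,.020),"n":(.110,.044,.020)}
def proj(P,c):
    k=vision.calibration(c); E=k["extrinsics"]; q=P@E[:3,:3].T+E[:3,3]
    q=q*[1,-1,-1]; u=q@k["mtx"].T; return u[:,:2]/u[:,2:]
def box(d,p,yaw,tilt=0):
    l,w,h=L[d]; B=np.array([[x,y,z] for x in(-l/2,l/2) for y in(-w/2,w/2) for z in(0,h)])
    return B@Ro.from_euler("xyz",[0,-tilt,yaw],degrees=True).as_matrix().T+p
def hull(B,c): return cv2.convexHull(proj(B,c).astype(np.float32))
def contour(im,px,lo,r=45,sat=28):
    """outline of the bright, unsaturated blob at pixel px"""
    x,y=map(int,px); x0,y0=x-r,y-r
    a=cv2.resize(im[y0:y+r,x0:x+r],None,fx=4,fy=4,interpolation=cv2.INTER_CUBIC).astype(int)
    m=((a.min(2)>lo)&(a.max(2)-a.min(2)<sat)).astype(np.uint8)
    m=cv2.morphologyEx(m,cv2.MORPH_OPEN,np.ones((5,5),np.uint8))
    cs=cv2.findContours(m,cv2.RETR_EXTERNAL,cv2.CHAIN_APPROX_NONE)[0]
    c=min((c for c in cs if cv2.contourArea(c)>1500),key=lambda c:-cv2.pointPolygonTest(c,(4.*r,4.*r)if 0 else(2.*r*2/1,2.*r*2/1),True))
    c=cv2.convexHull(c)[:,0].astype(float)
    d=np.vstack([c,c[:1]]); s=np.r_[0,np.cumsum(np.linalg.norm(np.diff(d,axis=0),axis=1))]
    t=np.linspace(0,s[-1],80,endpoint=False)
    return (np.c_[np.interp(t,s,d[:,0]),np.interp(t,s,d[:,1])]+.5)/4-.5+[x0,y0]
def fit(d,cont,p0,tilt=0,z=None):
    f=lambda q: box(d,np.r_[q[:2],z if z is not None else q[2]],q[3]*50,tilt)
    def res(q):
        o=[]
        for c,pts in cont.items():
            h=hull(f(q),c); o+=[cv2.pointPolygonTest(h,tuple(map(float,p)),True) for p in pts]
        return o
    s=least_squares(res,np.r_[p0[:3],p0[3]/50],loss="soft_l1",f_scale=.5,diff_step=1e-4,x_scale=[.01,.01,.01,.1])
    return np.r_[s.x[:3],s.x[3]*50],np.sqrt(np.mean(np.square(s.fun)))
E
cat > m.py <<'E'
from h import *
I={c:cv2.imread(f"pics/{c}0.png")[:,:,::-1] for c in("scene","top")}
px={"w":((237,295),(400,258)),"m":((448,163),(142,236)),"n":((398,187),(210,244))}
g={"w":(.57,-.2,.012,0),"m":(.60,.25,.052,0),"n":(.6,.1,.052,0)}
vis={c:cv2.resize(I[c][:,:,::-1],None,fx=4,fy=4,interpolation=cv2.INTER_CUBIC) for c in I}
for d in "wmn":
    C={}
    for i,c in enumerate(("scene","top")):
        C[c]=contour(I[c],px[d][i],*({"scene":(115,),"top":(115,)}[c]))
    t=0 if d=="w" else 28; z=.012 if d=="w" else None
    for n,cc in (("both",C),("scene",{"scene":C["scene"]}),("top",{"top":C["top"]})):
        q,e=fit(d,cc,g[d],t,z if n=="both" else (.012 if d=="w" else .0525)); print(d,n,q,round(e,2))
        if n=="both": b=q
    for c in I:
        cv2.polylines(vis[c],[np.int32(C[c]*4+2)],True,(0,0,255),1)
        cv2.polylines(vis[c],[np.int32(hull(box(d,b[:3] if z is None else np.r_[b[:2],z],b[3],t),c)*4+2)],True,(0,255,0),1)
def crop(c,p,r=35): x,y=p; return cv2.resize(vis[c][4*(y-r):4*(y+r),4*(x-r):4*(x+r)],(266,280))
out=np.vstack([np.hstack([crop(c,px[d][i]) for d in "wmn"]) for i,c in enumerate(("scene","top"))])
cv2.imwrite("pics/fit0.png",out)
print(robot.tip_reach,robot.current_eef_rot(),robot.current_time_s(),robot.current_finger_gap())
E
python3 m.py
```

```text
w both [ 0.5166 -0.2626  0.012  -4.32  ] 0.79
w scene [ 0.5148 -0.2616  0.012  -0.1158] 1.3
w top [ 0.5167 -0.2633  0.012  -4.024 ] 0.3
m both [  0.588    0.3261   0.0489 -11.7357] 1.25
m scene [0.5892 0.3219 0.052  0.    ] 2.39
m top [0.5877 0.3247 0.052  0.    ] 1.82
n both [ 0.564   0.1742  0.0495 -9.7259] 1.32
n scene [0.5657 0.1733 0.052  0.    ] 2.39
n top [ 0.5638  0.1736  0.052  -8.9908] 0.3
0.017 [179.9995   0.0017  16.6667] 1.0 1.0026728035043597
```

View pics/fit0.png

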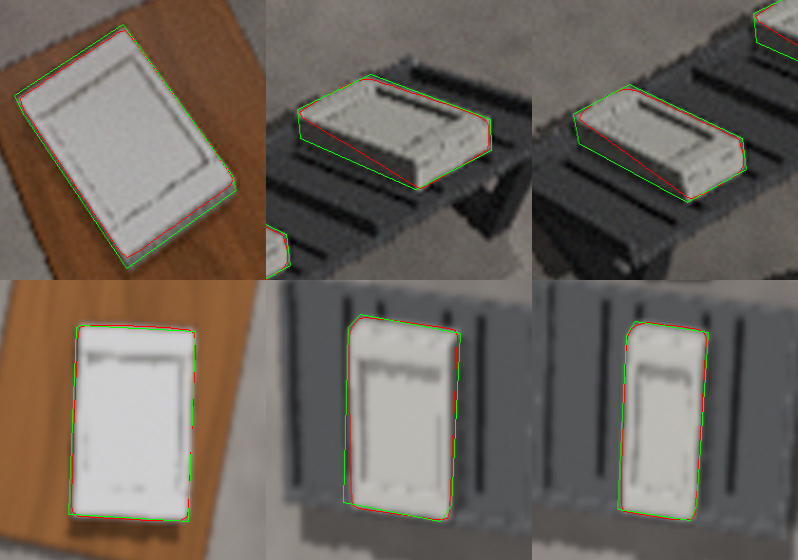

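```bash
python3 - <<'E'
s=open("h.py").read()
s=s.replace("def hull(B,c): return","def hull(B,c,lit=None):\n    if lit is not None: B=B[lit]\n    return")
s=s.replace("tilt=0,z=None):","tilt=0,z=None):\n    lit=[1,3,5,7] if tilt==0 else [1,3,4,5,6,7]").replace("hull(f(q),c);","hull(f(q),c,lit);").replace("(4.*r,4.*r)if 0 else(2.*r*2/1,2.*r*2/1)","(4.*r,4.*r)")
s=s.replace("q[3]*50,tilt)\n","q[3]*50,tilt)\n",1)
open("h.py","w").write(s)
m=open("m.py").read()
m=m.replace(".052,0)",".052,-9.5)").replace(".012,0)",".012,-4)")
m=m.replace('print(d,n,q,round(e,2))','print(d,n,q,round(e,2))').replace("fit0","fit1").replace("(115,)","(105,)")
open("m.py","w").write(m)
E
python3 m.py
python3 - <<'E'
from sys import path; path.insert(0,".")
from h import *
# reachability
for p,pt in (((.588,.325,.07),28),((.564,.174,.07),28),((.5167,-.263,.07),0)):
  for y in (-9,171):
    R=Ro.from_euler("z",y,degrees=True)*Ro.from_euler("y",-pt,degrees=True)*Ro.from_euler("x",180,degrees=True)
    for h in(0,.12): print(p,y,h,robot.inverse_kinematics(np.array(p)+[0,0,h],R.as_euler("xyz",degrees=True)))
E
```

```text
w both [ 0.5185 -0.2626 -0.0068 -4.1661] 0.67
w scene [ 0.5205 -0.263   0.0167 -4.019 ] 0.42
w top [ 0.5167 -0.2619 -0.0065 -4.1416] 0.38
m both [ 0.5879  0.3236  0.0503 -9.0888] 0.31
m scene [ 0.589   0.3218  0.052  -9.6486] 0.24
m top [ 0.5874  0.3229  0.052  -8.8963] 0.32
n both [ 0.564   0.1734  0.0502 -8.6642] 0.39
n scene [ 0.5651  0.1717  0.052  -9.4805] 0.39
n top [ 0.5636  0.1729  0.052  -8.1913] 0.39
0.017 [179.9995   0.0017  16.6667] 1.0 1.0026728035043597
(0.588, 0.325, 0.07) -9 0 [ -64.8251   33.9125   32.662   102.3344    6.4953   29.1826 -143.942 ]
(0.588, 0.325, 0.07) -9 0.12 [ -65.251    24.5368   32.6012   95.7413   10.0387   43.7969 -142.4078]
(0.588, 0.325, 0.07) 171 0 [ -6.5115  66.2786 -49.6315  45.9768  23.7063 100.0297  40.5571]
(0.588, 0.325, 0.07) 171 0.12 [ -8.1394  62.9089 -56.8662  36.1766  26.5591 113.0094  37.7863]
(0.564, 0.174, 0.07) -9 0 [ -16.827    22.1512  -14.1611  116.7855   51.9554   28.4781 -171.6896]
(0.564, 0.174, 0.07) -9 0.12 [ -56.6915   12.087    32.6191  111.0512   15.5184   36.4181 -135.6948]
(0.564, 0.174, 0.07) 171 0 [  9.8151  59.0894 -49.6824  63.9627  23.5374  94.603   47.344 ]
(0.564, 0.174, 0.07) 171 0.12 [  8.7041  53.1358 -51.5288  56.5017  20.1578 106.1229  46.8707]
(0.5167, -0.263, 0.07) -9 0 [ 32.6168  30.6791 -10.2353  94.7037   6.3402  55.1839 -78.8402]
(0.5167, -0.263, 0.07) -9 0.12 [ 33.4841  23.9495 -11.4368  86.7161   4.9192  69.8265 -77.691 ]
(0.5167, -0.263, 0.07) 171 0 [ 47.1935  33.9875 -31.389   94.0904  20.1611  57.6473  90.2428]
(0.5167, -0.263, 0.07) 171 0.12 [ 48.5069  27.0414 -33.3991  86.0847  15.3045  71.467   94.1112]
```

```bash
cat >> h.py <<'E'
W=np.array([.5182,-.2625,.012]); WY=-4.1
SL={"m":np.array([.588,.323,.0515]),"n":np.array([.564,.173,.0515])}
H={"m":.019,"n":.020}
def pose(p,yaw,tilt,h):
    D=Ro.from_euler("xyz",[0,-tilt,yaw],degrees=True)
    R=D*Ro.from_euler("x",180,degrees=True)*Ro.from_euler("z",180,degrees=True)
    return (np.array(p)+D.apply([0,0,h])).tolist(), R.as_euler("xyz",degrees=True).tolist()
def go(p,o):
    print("j",np.array(robot.inverse_kinematics(p,o))); robot.move_to(p,o)
def pick(d):
    h=H[d]
    go(*pose(SL[d],-9,28,h+.09))
    print("stop",robot.line_to(*pose(SL[d],-9,28,h),velocity=.08,f_stop=8))
    fingers.gripper_to(0.,force=40)
    print("gap",robot.current_finger_gap(),robot.current_gripper_force(),robot.current_contact_force(),robot.current_tool_pos())
    robot.line_to(*pose(SL[d],-9,28,h+.10),velocity=.1)
    print("gap",robot.current_finger_gap(),robot.current_time_s())
def hold_over(d,p,yaw,up=.09): go(*pose(p,yaw,0,H[d]+up))
def place(d,p,yaw,op):
    h=H[d]
    robot.line_to(*pose(p,yaw,0,h+.008),velocity=.12); robot.pause(.2)
    print("stop",robot.line_to(*pose(p,yaw,0,h-.003),velocity=.015,f_stop=3),robot.current_tool_pos(),"exp z",p[2]+h,robot.current_contact_force())
    fingers.gripper_to(op)
    robot.line_to(*pose(p,yaw,0,h+.10),velocity=.12)
    print("t",robot.current_time_s())
E
python3 - <<'E'
from h import *
robot.move_j([-29,22,0,88,0,42,52])
print(robot.current_tool_pos(),robot.current_time_s())
pick("m")
im=vision.grab_frame("scene"); cv2.imwrite("pics/s1.png",im[90:290,300:566,::-1].repeat(3,0).repeat(3,1)[:600,:798])
E
```

```text
[0.6504 0.3392 0.2384] 4.475
j [-55.365   21.5507  12.7683 103.3155  26.9142  41.4029  18.6825]
stop False
gap 0.6865680723344166 44.276078939437866 [-2.7477 -0.8255  4.6349] [0.5791 0.325  0.0691]
gap 0.6891811886519746 7.8917
```

View pics/s1.png

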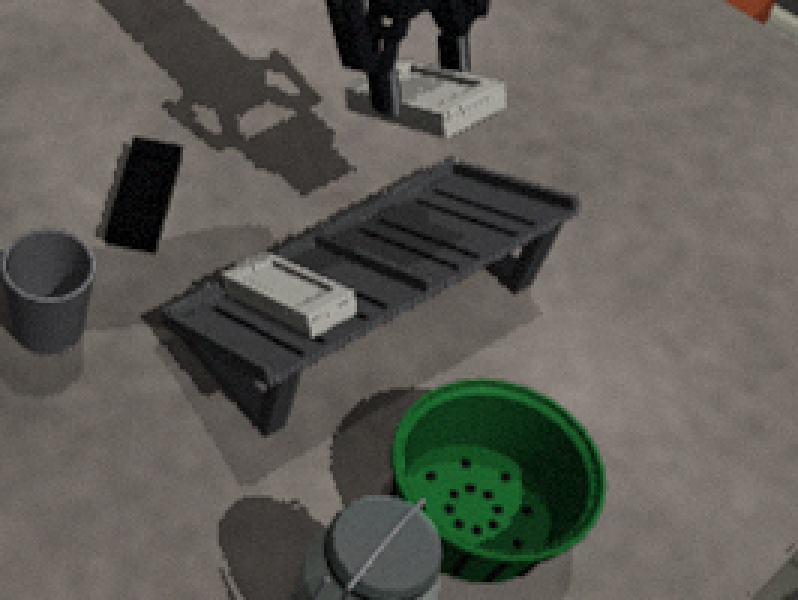

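Medium dish is held level with the slope (around (425,95) in the crop), while narrow stays at (290,295). Raising before crossing past the jar.

Run:
```python
from h import *
p=np.array(robot.current_tool_pos()); robot.line_to([p[0]-.03,p[1]-.03,p[2]+.09],velocity=.2)
P=W+[0,0,.02]
hold_over("m",P,WY,.17)
im=vision.grab_frame("scene"); cv2.imwrite("pics/s2.png",im[150:350,120:386,::-1].repeat(3,0).repeat(3,1))
place("m",P,WY,.95)
robot.line_to(np.array(robot.current_tool_pos())+[-.05,.12,.05],velocity=.25)
for c in("scene","top"): cv2.imwrite(f"pics/{c}1.png",vision.grab_frame(c)[:,:,::-1])
a=cv2.imread("pics/scene1.png")[245:345,190:290]; b=cv2.imread("pics/top1.png")[210:310,345:445]
cv2.imwrite("pics/ab1.png",cv2.resize(np.hstack([a,b]),(800,400),interpolation=cv2.INTER_CUBIC))
```

```text
j [-13.9502  32.2093  60.7861  85.7054 -28.3218  78.6935 134.5204]
stop True [ 0.5182 -0.2624  0.0521] exp z 0.051000000000000004 [-0.2391  0.3918  5.0846]
t 14.2167
```

View pics/ab1.png

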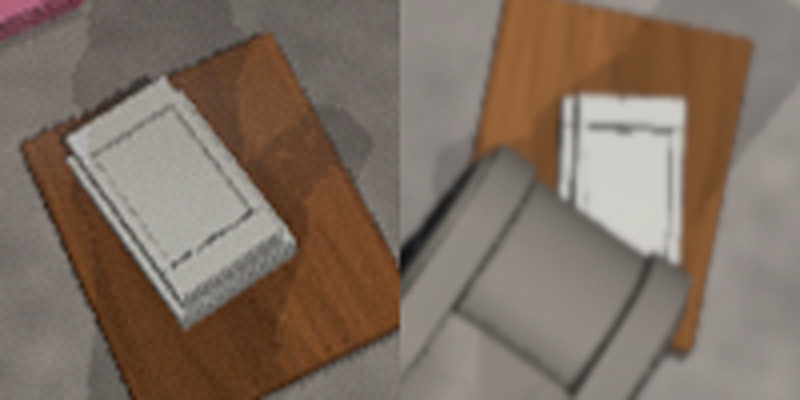

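Medium lies flat on wide, roughly centred (crop left: edges parallel; right: left rim of wide visible as parallax predicts). Quantifying once the arm is clear.

```bash
cat > chk.py <<'E'
from h import *
import sys
n=sys.argv[1]; ds=sys.argv[2]   # e.g. wm
I={c:cv2.imread(f"pics/{c}{n}.png")[:,:,::-1] for c in("scene","top")}
PX={"scene":(237,290),"top":(401,258)}
w0={"scene":np.r_[.5205,-.263,-4.1],"top":np.r_[.5167,-.2619,-4.1]}
for c in I:
    ct=contour(I[c],PX[c],105)
    def res(q):
        B=[box(d,np.r_[q[:2] if i==0 else q[3*i:3*i+2],.012+.02*i],(q[2] if i==0 else q[3*i+2])*50)[[1,3,5,7]] for i,d in enumerate(ds)]
        h=hull(np.vstack(B),c); r=[cv2.pointPolygonTest(h,tuple(map(float,p)),True) for p in ct]
        return r+list((q-q0)*[200]*1)          # weak prior
    q0=np.tile(np.r_[w0[c][:2],w0[c][2]/50],len(ds))
    s=least_squares(res,q0,loss="soft_l1",f_scale=.5,diff_step=1e-4)
    q=s.x.reshape(-1,3)*[1e3,1e3,50]
    Rz=Ro.from_euler("z",-w0[c][2],degrees=True).as_matrix()[:2,:2]
    print(c,"rms",np.sqrt(np.mean(s.fun[:80]**2)),"wide",q[0],"shift mm/deg:",[np.r_[Rz@(a-q[0])[:2],(a-q[0])[2]] for a in q[1:]])
V=[]
for c in I:
    v=cv2.resize(I[c][:,:,::-1],None,fx=8,fy=8,interpolation=cv2.INTER_CUBIC)
    for i,d in enumerate(ds):
        pts=proj(box(d,np.r_[w0[c][:2],.012+.02*i],w0[c][2])[[1,3,7,5]],c)
        cv2.polylines(v,[np.int32(pts*8+4)],True,[(0,0,255),(0,200,0),(255,0,0)][i],1)
    x,y=PX[c]; V.append(v[8*(y-37):8*(y+37),8*(x-25):8*(x+25)] if c=="top" else v[8*(y-37):8*(y+37),8*(x-25-0):8*(x+25)])
cv2.imwrite(f"pics/chk{n}.png",np.hstack(V))
E
python3 - <<'E'
from h import *
robot.move_j([-18,15,0,98,0,42,52])
print(robot.current_tool_pos(),robot.current_time_s())
for c in("scene","top"): cv2.imwrite(f"pics/{c}2.png",vision.grab_frame(c)[:,:,::-1])
E
python3 chk.py 2 wm
```

```text
[0.6278 0.1832 0.2272] 16.3917
scene rms 6.145312314369915 wide [ 520.3245 -314.849    -4.1375] shift mm/deg: [array([-54.6878,  58.6516,   0.0642])]
top rms 0.36226996553653357 wide [ 515.7143 -261.8339   -4.1315] shift mm/deg: [array([ 1.9178, -0.6934,  0.0371])]
```

View pics/chk2.png

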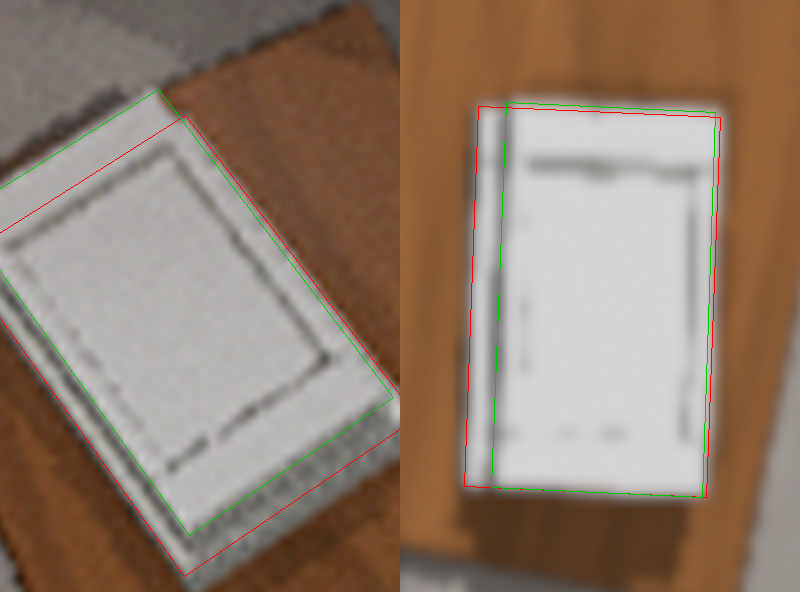

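Overlay: medium (green model, centred) matches its edges within about 1 px (1–2 mm) in both views. Continuing with narrow.

```bash
python3 - <<'E'
from h import *
pick("n")
p=np.array(robot.current_tool_pos()); robot.line_to([p[0]-.03,p[1]-.03,p[2]+.10],velocity=.2)
P=W+[0,0,.04]
hold_over("n",P,WY,.16)
place("n",P,WY,.85)
robot.line_to(np.array(robot.current_tool_pos())+[-.05,.12,.03],velocity=.25)
robot.move_j([-18,15,0,98,0,42,52])
print(robot.current_time_s())
for c in("scene","top"): cv2.imwrite(f"pics/{c}3.png",vision.grab_frame(c)[:,:,::-1])
E
python3 chk.py 3 wmn; cp pics/scene3.png pics/full3.png
```

```text
j [-36.792    9.7127   4.4137 118.8846  32.2627  34.095   24.1744]
stop False
gap 0.5068597652876756 41.22307151556015 [-3.3752  0.2754  5.1527] [0.5547 0.1748 0.0697]
gap 0.5058841325921661 19.9667
j [ -9.2536  28.2839  51.6374  84.5084 -22.3265  77.9679 129.589 ]
stop True [ 0.5182 -0.2624  0.0731] exp z 0.07200000000000001 [-0.8365  1.2149  4.0532]
t 25.7167
27.7667
scene rms 3.6118321920708873 wide [ 510.6016 -320.5124   -4.2771] shift mm/deg: [array([17.4859, 58.8902,  0.173 ]), array([-42.038 ,  67.8145,   0.2421])]
top rms 0.3428965156477453 wide [ 515.8992 -261.75     -4.1133] shift mm/deg: [array([ 0.6952, -0.3026,  0.0135]), array([2.0359, 0.1214, 0.0227])]
```

View pics/chk3.png

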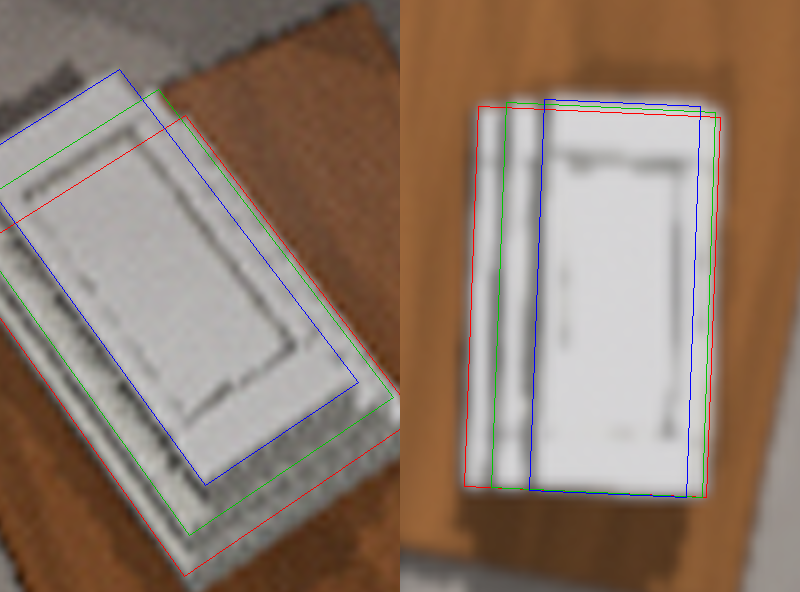

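View pics/full3.png

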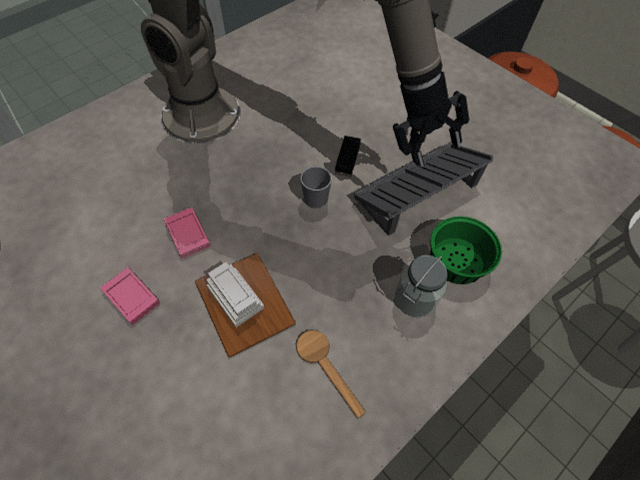

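Run:
```python
from h import *
from scipy.ndimage import map_coordinates
im={c:cv2.imread(f"pics/{c}3.png").astype(float)[:,:,1] for c in("scene","top")}
w0={"scene":(.5205,-.263),"top":(.5167,-.2619)}
R=Ro.from_euler("z",-4.1,degrees=True)
t=np.linspace(-.012,.012,121)
for c in im:
  for i,(d,ys) in enumerate((("w",(.0325,)),("m",(.026,)),("n",(-.01,0,.01)))):
    e={}
    for s in(-1,1):
      if c=="scene" and s==1: pass
      r=[]
      for y in ys:
        X=np.c_[s*.055+t,np.full(121,y),np.zeros(121)]
        P=R.apply(X)+[*w0[c],.032+.02*i]
        u=proj(P,c); g=map_coordinates(im[c],[u[:,1],u[:,0]],order=1)
        k=np.gradient(cv2.GaussianBlur(g[None],(0,0),6)[0])*s; k=np.clip(-k,0,None); j=k.argmax(); sl=slice(max(j-15,0),j+16)
        r.append(1e3*(t[sl]*k[sl]).sum()/k[sl].sum())
      e[s]=np.mean(r)
    print(c,d,"ends mm",e[-1],e[1],"centre",(e[-1]+e[1])/2)
```

```text
scene w ends mm 0.11329898774687167 -1.5427201972042321 centre -0.7147106047286802
scene m ends mm -0.7673669683742159 -2.2042072124419705 centre -1.4857870904080932
scene n ends mm -0.7165943739741335 -0.6314769380775833 centre -0.6740356560258585
top w ends mm -0.43618885256180856 0.1445824788788238 centre -0.14580318684149238
top m ends mm 0.024237111282036178 0.6329381335642783 centre 0.32858762242315726
top n ends mm 0.29813964659783865 1.1122728614167126 centre 0.7052062540072757
```

Ends agree within about 1 mm in both cameras, and the bystanders are unmoved. Handing in.

```bash
python3 -c "
from station import workorder
print(workorder.close_job())"
```

```text
the job is handed in; nothing more can be done
None
```

The medium dish and then the narrow one are piled flat on the wide dish, ends flush to about 1 mm by camera. The other things look undisturbed, and I handed the job in at about 28 s.

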